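# Turn a plaster mould piece over into its drying nest

## Task

Turn the plaster mould piece over so that its ridge is underneath, and seat it fully home in the one of the two wooden nests whose pocket it fits that way, its cut-off corner at the pocket's slanted corner. Plaster chips: set it down by hand, never let it drop or topple. Leave the clay cup, the stopper, the wooden rib and the spacer batten where they are.

Things in the scene. Friction and masses are not known exactly. Their poses are not given: they have to be found in the camera images.
- piece: white plaster block 110 (x) x 56 (y) x 42 (z) mm, 0.3 kg; its +x,+y corner is cut off, from x=25,y=28 to x=55,y=3 mm, so the long sides are parallel only from x=-55 to 25. A ridge (x -45 to 35, y -11 to 11 mm) stands 8 mm proud on the +z face. Origin: centre of the 110 x 56 rectangle on the flat back (z=0). Starts on its back, ridge up; stands well on its square -x end.
- piece_face (a point): point on the piece at x=0, y=0, z=42 mm: centre of the 110 x 56 rectangle in the ridged face (at the foot of the ridge, not on it); axes as the piece
- nest_a: wooden nest fixed to the table: board 152 (x) x 104 (y) x 10 mm with guide blocks, upright to z=28, flared outward above to z=37 mm, round a pocket of the piece's outline (110 along x, 56 along y) plus 2.5 mm a side, slanted at the +x,-y corner. Long sides are free of blocks from x=-31 to 25 mm for the fingers. Origin: centre of the underside
- nest_a_seat (a point): centre of nest_a's pocket on top of its two floor strips (19 mm above the table); between the strips a groove along x, 28 mm wide, 9 mm deep, takes the ridge; axes as nest_a. piece_face lies here when a piece is seated
- nest_b: wooden nest like nest_a but its mirror image: its slanted corner is the +x,+y corner; same sizes and origin
- nest_b_seat (a point): the same point of nest_b, which has the same groove
- cup: bystander: grey-brown clay cup, 69 mm across, 68 mm high, standing; origin under its centre
- stopper: bystander: conical plaster stopper, 42 mm across, 33 mm high; origin under its centre
- wooden_rib: bystander: flat wooden rib 51 x 98 x 8 mm; origin under its centre
- spacer: bystander: sawn spacer batten 30 x 180 x 28 mm, long along its y; origin under its centre
Mind the look-alikes: they are no part of the job. What is shaped like the piece but pink or turquoise is not meant.

How it is judged (in metres and radians):
At the end, for the whole second after the job is handed in: The piece lies still, ridge down within 4 degrees of level, in nest_a (the nest it fits that way): its ridged face rests on the floor strips within 2.5 mm in height, centred within 5 mm and turned within 4.5 degrees of the pocket (angle between piece's own z axis and vertical above 3.07 rad and horizontal distance between piece_face and nest_a_seat below 0.005 m and z of piece_face in the frame of nest_a_seat between -0.0025 and 0.0025 m and angle between the x axis of piece and the x axis of nest_a, either way round below 0.08 rad and linear speed of piece below 0.01 m/s); the robot touches nothing.
It fails at once if the piece is dropped or toppled (faster than 0.5 m/s while no finger touches it) (contact force between the fingers and piece below 0.05 N and linear speed of piece above 0.5 m/s).
It fails at once if the cup, stopper, wooden rib or spacer batten is moved by more than 25 mm (distance of any of cup, stopper, wooden_rib, spacer from where it was at the start of the episode above 0.025 m).
It also fails if it takes over 64 s, if anything falls off the work surface, if the arm or the gripper's body presses on something with over 40 N, if the wrist force passes 120 N, or if a joint passes its speed limit or range.

## Robot

A 6-joint arm with a two-finger parallel gripper is mounted at the origin on a cart in front of the work surface, level with it; the furniture and walls round the work are solid. World frame = base frame: x ahead of the robot, y to its left, z up, the work surface at z = 0. Lengths are in mm, angles in degrees, forces in N, time in s.
With the tool pointing down it reaches from about 325 to 925 mm from the base axis. Payload 3.1 kg.
Tool frame: the origin (TCP) lies at the very end of the fingers, on their centre line; the grasp point (between the pads) lies grasp_offset behind it (grasp_offset is the distance from the TCP to the grasp point, in mm); z points along the fingers, y is the line along which they close (so a half turn about z gives the same grasp; the last joint's range is limited). The gripper opens to 85 mm and grips with 20 to 120 N. Pads are 22 mm wide; open, the fingers measure 114 mm over their backs; the gripper's body (76 mm by 85 mm) begins 54 mm behind the grasp point. The pads swing forward as they close: fully open they stand 13 mm farther back than shut.
Start: joints at [61.41, 12.427, 92.441, -0, 75.132, -6.429], TCP at [235.75, 578.845, 231.3] pointing down, gripper open.
Joint ranges: [-157.48, 157.48], [-44.54, 120.13], [17.64, 146.25], [-64.5, 244.5], [7.68, 150.69], [-147.95, 147.95]. Speed limits (degrees/s): [159.86, 159.86, 180, 180, 180, 180].

## Interface

Orientations are given as [roll, pitch, yaw] about the fixed x, y, z axes, in that order (R = Rz(yaw) Ry(pitch) Rx(roll)).
In Python, from station import * gives the robot as it stands. Calls block until the motion is done:
- goto(position, orientation): joint-space move of the TCP to a pose.
- move_l(position, attitude=None, speed=150): straight line of the TCP; attitude=None keeps the orientation; speed is the mean speed in mm/s.
- move_j(angles): joint-space move.
- grip(opening, squeeze=None): finger opening in mm; squeeze is the grip in N (None keeps the last); returns when the fingers have stopped.
- wait(seconds).
- solve_ik(position, orientation): joint angles nearest the present ones, or None.
- get_obs(): the state.
- get_image(name): name is "side" or "top" or "wrist"; returns the picture (480x640x3 uint8, red, green, blue); there is no depth.
- get_calibration(name): a dict with "fx", "fy", "cx", "cy" (pixels), "D" ([k1, k2, p1, p2, k3] as OpenCV has them; the pictures are not rectified), "R" (3x3) and "t" (3): a world point X has camera coordinates R X + t; the wrist camera has in their place "mount" (4x4, takes a point from camera to tool coordinates, whose origin is the TCP and whose axes are the flange's). Camera axes: x right, y down, z forward; pixel columns grow to the right and rows downward; lengths in mm; the calibration is good to about 2 mm. A picture is of the moment at which its call begins: read the wrist's pose just before it. get_calibration takes no time and is no camera call.
A pose or a line that the arm cannot do raises Unreachable and nothing moves.
- sign_off(): hands the job in; it is judged then, once.
Trained networks look in the newest picture that a camera, given by its name, has taken for a name from the list of things; names that differ only in an ending like _2 or _b are one class to them, and where a whole thing is asked for, a point or a joint stands for the part that bears it (a point fixed in the world has none). Each returns a list of dicts, best first, with "score" (0 to 1); they miss things now and then, are a little off and sometimes report something else, mostly with a low value. They report only what shows in the picture. A call takes as long as a camera call. They do not tell look-alikes from the thing itself.
- spot_in(name, camera): "extent" ([centre column, centre row, width, height] in pixels, round what is visible of it).
- regions_of(name, camera): "region" (480x640 bool, what is visible of it) and "extent" ([centre column, centre row, width, height] in pixels, round what is visible of it).
The state is a dict: "t": time; "joint_pos": joint angles; "qvel": joint speeds; "effort": joint torques, N m; "tcp_pos": TCP position; "ee_rot": TCP orientation; "wrist_force": force on the tool from outside, world axes, zero at the start; "moment": the same for the moment, N m; "grip_width": finger opening in mm; "grip_force": force on a finger pad.
Only numpy, scipy, OpenCV 4.12 (cv2) and the standard library are available. Lean on these libraries where they do the work, as an engineer would, in place of code of your own. Each camera call takes 0.05 s, during which the arm holds its last target. There are 200 camera calls.

## Working session

There is one attempt and no reset: what is moved stays moved. The work goes in short steps, each a Python script; the robot and the scene stay as the last script left them, time stands still between calls to the robot, and variables do not carry over. Pictures are saved under pics/ and viewed, at most 10 in all, crops included, and the job is handed in when it is done.

```bash
ls; mkdir -p pics
python3 - <<'E'
from station import *
import cv2,numpy as np
o=get_obs();print({k:o[k] for k in o})
for c in("top","side"):
    im=get_image(c);cv2.imwrite(f"pics/{c}0.png",im[:,:,::-1])
    print(c,{k:np.round(v,3).tolist() for k,v in get_calibration(c).items()})
    for n in("piece","nest_a","nest_b","cup","stopper","wooden_rib","spacer"):
        print(n,[(round(d["score"],2),np.round(d["extent"]).tolist()) for d in spot_in(n,c)])
print(get_calibration("wrist"))
try: print(grasp_offset)
except Exception as e: print(e)
E
```

```text
pics
{'t': 0.0, 'joint_pos': array([ 6.14105181e+01,  1.24782143e+01,  9.25293412e+01,  4.29568061e-04,
        7.51314140e+01, -6.42847184e+00]), 'qvel': array([-0.03003705,  0.06410851,  0.0293439 ,  0.01536421,  0.04515673,
        0.15161056]), 'effort': array([ 1.01648857e-03, -3.96856606e+01, -3.03849149e+01, -7.26376561e-05,
        9.79876524e-03,  7.82827840e-06]), 'tcp_pos': array([235.33840717, 578.11549824, 229.94463565]), 'ee_rot': array([-1.79861951e+02, -1.59717056e-02,  1.57838860e+02]), 'wrist_force': array([-0.41350424, -0.09837917,  0.12566136]), 'moment': array([ 0.01881989,  0.02952082, -0.03613245]), 'grip_force': 0.0, 'grip_width': 85.43457477297108}
top {'fx': 546.476, 'fy': 546.476, 'cx': 316.685, 'cy': 245.868, 'D': [-0.108, 0.0, 0.0, 0.0, 0.0], 'R': [[-0.016, -1.0, -0.016], [-0.996, 0.018, -0.089], [0.09, 0.014, -0.996]], 't': [-125.995, 553.047, 1584.503]}
piece [(0.69, [454.0, 276.0, 30.0, 37.0]), (0.66, [266.0, 292.0, 40.0, 31.0]), (0.64, [315.0, 251.0, 39.0, 25.0]), (0.57, [323.0, 312.0, 42.0, 25.0])]
nest_a [(0.87, [224.0, 215.0, 60.0, 37.0]), (0.6, [1
[... 874 characters left out ...]
0, 33.0])]
stopper [(0.79, [247.0, 250.0, 13.0, 20.0])]
wooden_rib [(0.61, [377.0, 226.0, 23.0, 19.0])]
spacer [(0.86, [302.0, 214.0, 12.0, 32.0])]
{'fx': 406.55095338169275, 'fy': 406.55095338169275, 'cx': 318.2411159105021, 'cy': 233.52074614015598, 'D': array([-0.05370589,  0.        ,  0.        ,  0.        ,  0.        ]), 'mount': array([[-1.25784795e-03, -9.56159165e-01, -2.92844788e-01,
         7.51168327e+01],
       [ 9.99999102e-01, -1.06759466e-03, -8.09495062e-04,
         7.09072425e-02],
       [ 4.61366591e-04, -2.92845543e-01,  9.56159649e-01,
        -1.43254604e+02],
       [ 0.00000000e+00,  0.00000000e+00,  0.00000000e+00,
         1.00000000e+00]])}
18.700000000000003
```

Run:
```python
import cv2
im=cv2.imread("pics/top0.png")[140:350,150:490]
cv2.imwrite("pics/top0c.png",cv2.resize(im,(800,494),interpolation=cv2.INTER_CUBIC))
im=cv2.imread("pics/side0.png")[170:440,210:450]
cv2.imwrite("pics/side0c.png",cv2.resize(im,(533,600),interpolation=cv2.INTER_CUBIC))
```

```text
(no output)
```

View pics/top0c.png

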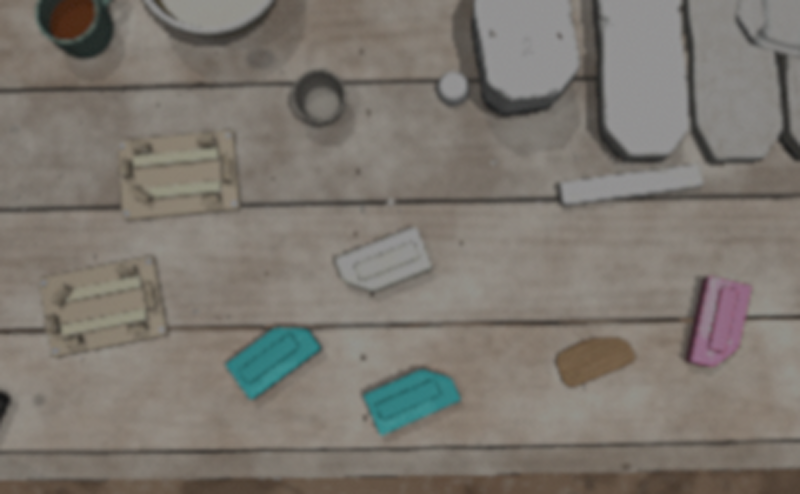

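View pics/side0c.png

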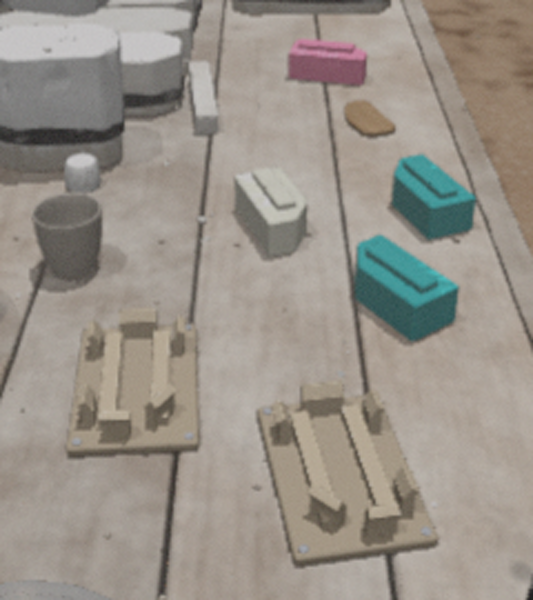

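Top crop: the white piece is at full-picture px (313,250), with its +x end to the left and the cut at lower left. The lower-left nest, px (194,270), has its slant at upper left (+x,−y), so it is nest_a. The upper nest is nest_b. The cup, stopper, rib and spacer are all well away. Next I'll get rough positions and take wrist close-ups.

```bash
cat > h.py <<'E'
from station import *
import numpy as np, cv2
from scipy.spatial.transform import Rotation as Ro
from scipy.optimize import minimize
def cam(name,obs=None):
    c=get_calibration(name)
    if name=="wrist":
        T=np.eye(4);T[:3,:3]=Ro.from_euler("xyz",obs["ee_rot"],degrees=True).as_matrix();T[:3,3]=obs["tcp_pos"]
        M=np.linalg.inv(T@c["mount"]);c["R"],c["t"]=M[:3,:3],M[:3,3]
    c["K"]=np.array([[c["fx"],0,c["cx"]],[0,c["fy"],c["cy"]],[0,0,1]]);return c
def proj(c,X): return cv2.projectPoints(np.float64(X),cv2.Rodrigues(np.array(c["R"]))[0],np.float64(c["t"]),c["K"],np.float64(c["D"]))[0][:,0]
def unproj(c,uv,z):
    p=cv2.undistortPoints(np.float64([[uv]]),c["K"],np.float64(c["D"]))[0,0]
    R=np.array(c["R"]);d=R.T@np.array([*p,1]);o=-R.T@np.array(c["t"]);return o+d*(z-o[2])/d[2]
OUT=np.array([[-55,-28],[55,-28],[55,3],[25,28],[-55,28]],float)
RID=np.array([[-45,-11],[35,-11],[35,11],[-45,11]],float)
def z_(p,z): return np.c_[p,np.full(len(p),z)]
PIECE=np.r_[z_(OUT,0),z_(OUT,42),z_(RID,50)]
B=np.array([[-76,-52],[76,-52],[76,52],[-76,52]],float)
BOARD=np.r_[z_(B,0),z_(B,10)]
def place(V,p): return V@Ro.from_euler("z",p[2],degrees=True).as_matrix().T+[p[0],p[1],0]
def fit(views,V,p0):
    "views: list of (cam, mask); pose x,y,yaw(deg) whose hull silhouette fits the masks best"
    cs=[(c,cv2.convexHull(max(cv2.findContours(m.astype(np.uint8),cv2.RETR_EXTERNAL,cv2.CHAIN_APPROX_NONE)[0],key=cv2.contourArea))) for c,m in views]
    cs=[(c,max(cv2.findContours(cv2.fillConvexPoly(np.zeros((480,640),np.uint8),h,1),cv2.RETR_EXTERNAL,cv2.CHAIN_APPROX_NONE)[0],key=cv2.contourArea)[:,0]) for c,h in cs]
    def cost(p):
        s=[]
        for c,q in cs:
            h=cv2.convexHull(np.float32(proj(c,place(V,p))))
            s+=[min(abs(cv2.pointPolygonTest(h,(float(a),float(b)),True)),8) for a,b in q[::2]]
        return np.mean(np.square(s))
    best=min((minimize(cost,np.array(p0)+[0,0,d],method="Nelder-Mead",options=dict(initial_simplex=np.array(p0)+[0,0,d]+np.array([[0,0,0],[15,0,0],[0,15,0],[0,0,8]]))) for d in(-8,0,8)),key=lambda r:r.fun)
    return best.x,best.fun
E
python3 - <<'E'
from h import *
c=cam("top")
for n,uv,z in[("piece",(313,250),42),("na",(194,270),10),("na x+",(173,273),10),("nb",(226,214.5),10),("cup",(286,183),50),("stop",(343,177),20),("rib",(403,294),8),("spacer",(418,218),28),("teal1",(266,293),42),("teal2",(324,311),42)]: print(n,unproj(c,uv,z).round())
# piece long axis: (right mid -> left mid), crop px
f=lambda a:(150+a[0]*.425,140+a[1]*.425)
for a,b,z in[((415,228),(335,258),42),((157,257),(42,300),10)]:
    d=unproj(c,f(b),z)-unproj(c,f(a),z);print(np.degrees(np.arctan2(d[1],d[0])))
E
```

```text
piece [ 537. -125.   42.]
na [486. 232.  10.]
na x+ [478. 296.  10.]
nb [651. 135.  10.]
cup [735. -49.  50.]
stop [ 756. -217.   20.]
rib [ 405. -388.    8.]
spacer [ 628. -436.   28.]
teal1 [415.  13.  42.]
teal2 [ 360. -154.   42.]
109.62661546115186
109.45501332236493
```

```bash
cat > plan.py <<'E'
from h import *
def Rg(dirx,dirz,s):
    z=np.array([dirx,0,dirz]);y=np.array([0,s,0.]);return np.c_[np.cross(y,z),y,z]
def Rp(kind,yaw):
    if kind=="up": return Ro.from_euler("z",yaw,degrees=True).as_matrix()
    if kind=="down": return Ro.from_euler("z",yaw,degrees=True).as_matrix()@np.diag([1,-1,-1.])
    h=np.array([np.cos(np.radians(yaw)),np.sin(np.radians(yaw)),0]);u=np.array([0,0,1.]);return np.c_[u,np.cross(h,u),h]
def tool(Rpiece,org,g,G):
    "tool pose for grasp point g (piece frame) and grasp rotation G, piece at Rpiece,org"
    R=Rpiece@G; return np.array(org)+Rpiece@np.array(g)+R[:,2]*grasp_offset, Ro.from_matrix(R).as_euler("xyz",degrees=True)
def G1(a,s): a=np.radians(a);return Rg(-np.sin(a),-np.cos(a),s)
def G2(b,s): b=np.radians(b);return Rg(-np.sin(b),np.cos(b),s)
E
python3 - <<'E'
from plan import *
import itertools
P=(537,-125,109);N=(486,232,109)
def ik(x): return solve_ik(*x)
up=np.array([0,0,1.])
def chain(lst):
    q=[]
    for Rk,o,g,G in lst:
        r=ik(tool(Rk,o,g,G))
        if r is None:return None
        q.append(np.array(r))
    return np.array(q)
res=[]
g1=(-2,0,25);g2=(-2,0,21)
for a,s in itertools.product((0,15,30,45),(1,-1)):
    p=chain([(Rp("up",P[2]),(P[0],P[1],z),g1,G1(a,s)) for z in(0,120)])
    if p is None: print("pick no",a,s);continue
    for psi,X,Y in itertools.product(range(0,360,30),(450,550,650),(0,-200)):
        q=chain([(Rp("st",psi),(X,Y,z),g1,G1(a,s)) for z in(55,150)])
        if q is not None: res.append((a,s,psi,X,Y,np.abs(q[1]-p[1]).max().round()))
print(len(res)); r1=res
res2=[]
for b,s in itertools.product((0,15,30,45),(1,-1)):
    p=chain([(Rp("down",N[2]),(N[0],N[1],z+61),g2,G2(b,s)) for z in(0,100)])
    if p is None: print("place no",b,s);continue
    for psi,X,Y in {(r[2],r[3],r[4]) for r in r1}:
        q=chain([(Rp("st",psi),(X,Y,z),g2,G2(b,s)) for z in(55,150)])
        if q is not None: res2.append((b,s,psi,X,Y,np.abs(q[1]-p[1]).max().round()))
print(len(res2))
both=sorted(((r[5]+t[5],r,t) for r in r1 for t in res2 if r[2:5]==t[2:5]),key=lambda k:k[0]+.7*(k[1][0]+k[2][0]))
print(len(both));[print(b) for b in both[:25]]
E
```

```text
pick no 15 1
pick no 30 1
pick no 45 1
pick no 45 -1
217
place no 0 -1
place no 15 -1
place no 30 -1
240
785
(np.float64(156.0), (0, 1, 60, 450, 0, np.float64(81.0)), (0, 1, 60, 450, 0, np.float64(75.0)))
(np.float64(156.0), (0, -1, 60, 450, 0, np.float64(81.0)), (0, 1, 60, 450, 0, np.float64(75.0)))
(np.float64(168.0), (0, 1, 30, 450, -200, np.float64(84.0)), (0, 1, 30, 450, -200, np.float64(84.0)))
(np.float64(168.0), (0, -1, 30, 450, -200, np.float64(84.0)), (0, 1, 30, 450, -200, np.float64(84.0)))
(np.float64(173.0), (0, 1, 60, 550, 0, np.float64(89.0)), (0, 1, 60, 550, 0, np.float64(84.0)))
(np.float64(173.0), (0, -1, 60, 550, 0, np.float64(89.0)), (0, 1, 60, 550, 0, np.float64(84.0)))
(np.float64(164.0), (15, -1, 90, 450, 0, np.float64(101.0)), (0, 1, 90, 450, 0, np.float64(63.0)))
(np.float64(177.0), (0, 1, 30, 450, 0, np.float64(74.0)), (0, 1, 30, 450, 0, np.float64(103.0)))
(np.float64(177.0), (0, -1, 30, 450, 0, np.float64(74.0)), (0, 1, 30, 450, 0, np.float64(103.0)))
(np.float64(167.0), (0, 1, 60, 450, 0, np.float64(81.0)), (15, 1, 60, 450, 0, np.float64(86.0)))
(np.float
[... 1080 characters left out ...]
, 450, 0, np.float64(119.0)))
(np.float64(188.0), (0, -1, 60, 650, 0, np.float64(99.0)), (0, 1, 60, 650, 0, np.float64(89.0)))
(np.float64(188.0), (0, -1, 240, 450, 0, np.float64(69.0)), (0, 1, 240, 450, 0, np.float64(119.0)))
(np.float64(178.0), (0, 1, 30, 450, -200, np.float64(84.0)), (15, 1, 30, 450, -200, np.float64(94.0)))
(np.float64(178.0), (0, -1, 30, 450, -200, np.float64(84.0)), (15, 1, 30, 450, -200, np.float64(94.0)))<stdin>:19: UserWarning: Gimbal lock detected. Setting third angle to zero since it is not possible to uniquely determine all angles.
<stdin>:27: UserWarning: Gimbal lock detected. Setting third angle to zero since it is not possible to uniquely determine all angles.
```

Run:
```python
from h import *
V={}
for n,x,y,yaw in[("nest_a",495,232,125),("piece",545,-125,90)]:
    goto([x,y,250],[180,0,yaw]);wait(.3);o=get_obs();im=get_image("wrist");cv2.imwrite(f"pics/w_{n}.png",im[:,:,::-1])
    c=cam("wrist",o);r=regions_of(n,"wrist")
    print(n,o["t"],[(round(d["score"],2),np.round(d["extent"]).tolist()) for d in r])
    V0,p0=(BOARD,(486,232,109)) if n=="nest_a" else (PIECE,(537,-125,109))
    e=proj(c,[[p0[0],p0[1],20]])[0]
    d=min(r,key=lambda d:np.hypot(*(np.array(d["extent"][:2])-e)))
    np.savez(f"v_{n}.npz",m=d["region"],R=c["R"],t=c["t"])
    print(fit([(c,d["region"])],V0,p0))
    p=fit([(c,d["region"])],V0,p0)[0]
    for q in proj(c,place(V0,p)): cv2.circle(im,tuple(int(v) for v in q.round()),2,(255,0,0),-1)
    cs=cv2.findContours(d["region"].astype(np.uint8),cv2.RETR_EXTERNAL,cv2.CHAIN_APPROX_NONE)[0];cv2.drawContours(im,cs,-1,(0,255,0),1)
    cv2.imwrite(f"pics/wo_{n}.png",im[:,:,::-1])
a=[cv2.imread(f"pics/wo_{n}.png") for n in("nest_a","piece")]
cv2.imwrite("pics/wo.png",cv2.resize(np.hstack(a),(800,300),interpolation=cv2.INTER_AREA))
```

```text
nest_a 2.6917 [(0.87, [315.0, 176.0, 162.0, 179.0]), (0.77, [381.0, 339.0, 135.0, 149.0])]
(array([485.86035978, 234.02197544, 100.3283846 ]), np.float64(1.1224034414068966))
piece 4.4417 [(0.92, [311.0, 194.0, 87.0, 134.0]), (0.79, [123.0, 228.0, 112.0, 130.0]), (0.71, [162.0, 54.0, 126.0, 106.0])]
(array([ 532.95063554, -123.34003891,  110.43987656]), np.float64(0.20561462206656334))
```

View pics/wo.png

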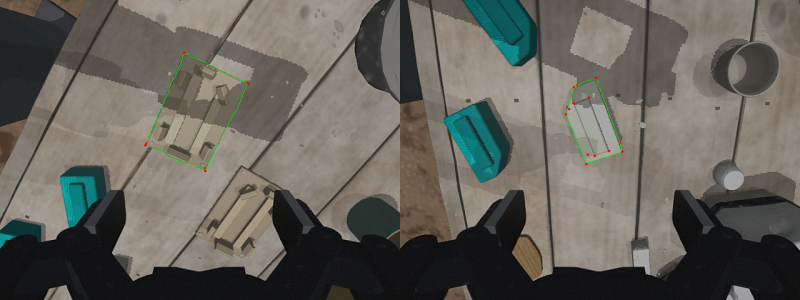

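Both fits sit tightly on the outlines. nest_a is at (486,234,100°), left half px (197,110). The piece is at (533,−123,110°), right half px (595,120). I'll search for a standing spot that keeps the camera on the upper side (s1=−1, s2=+1).

```bash
python3 -W ignore - <<'E'
from plan import *
import itertools
P=(533,-123.3,110.4);N=(486,234,100.3)
L=np.array([[-157.48,157.48],[-44.54,120.13],[17.64,146.25],[-64.5,244.5],[7.68,150.69],[-147.95,147.95]])
g1=np.array((2,0,24));g2=np.array((0,0,19))
def chain(l):
    q=[]
    for t in l:
        r=solve_ik(*t)
        if r is None:return None
        q.append(r)
    q=np.array(q); return q if min((q-L[:,0]).min(),(L[:,1]-q).min())>3 else None
def back(t,d):
    R=Ro.from_euler("xyz",t[1],degrees=True).as_matrix();return t[0]-R[:,2]*d,t[1]
out=[]
for a,b in itertools.product((0,10,20,30),(0,10,20,30)):
    A=G1(a,-1);Bq=G2(b,1)
    p=chain([tool(Rp("up",P[2]),(P[0],P[1],z),g1,A) for z in(0,180)]);f=chain([tool(Rp("down",N[2]),(N[0],N[1],z+61),g2,Bq) for z in(0,150)])
    if p is None or f is None: continue
    for psi,X,Y in itertools.product(range(45,136,15),(480,520,560,600),(-200,-150,-100,-50)):
        S=Rp("st",psi)
        t1=[tool(S,(X,Y,z),g1,A) for z in(55,180)];t1.append(back(t1[0],110))
        t2=[tool(S,(X,Y,z),g2,Bq) for z in(55,180)];t2.append(back(t2[0],110))
        q1=chain(t1);q2=chain(t2)
        if q1 is None or q2 is None: continue
        out.append((np.abs(q1[1]-p[1]).max()+np.abs(q2[1]-f[1]).max()+np.abs(q1[2]-q2[2]).max()*.5-(a+b),a,b,psi,X,Y,q1[0].round(),q2[0].round(),p[0].round(),f[0].round()))
out.sort(key=lambda r:r[0]);print(len(out))
for r in out[:14]:print(round(r[0]),*r[1:])
E
```

```text
Traceback (most recent call last):
ValueError: time passes only in moves, steps and waits
```

```bash
cat > s.py <<'E'
from plan import *
import itertools,time
P=(533,-123.3,110.4);N=(486,234,100.3)
L=np.array([[-157.48,157.48],[-44.54,120.13],[17.64,146.25],[-64.5,244.5],[7.68,150.69],[-147.95,147.95]])
g1=np.array((2,0,24));g2=np.array((0,0,19))
n=0
def chain(l):
    global n
    q=[]
    for t in l:
        n+=1
        r=solve_ik(*t)
        if r is None:return None
        q.append(r)
    q=np.array(q); return q if min((q-L[:,0]).min(),(L[:,1]-q).min())>3 else None
def back(t,d):
    R=Ro.from_euler("xyz",t[1],degrees=True).as_matrix();return t[0]-R[:,2]*d,t[1]
out=[]
try:
  for a,b in ((20,20),(10,10),(0,20)):
    A=G1(a,-1);Bq=G2(b,1)
    p=chain([tool(Rp("up",P[2]),(P[0],P[1],z),g1,A) for z in(0,180)]);f=chain([tool(Rp("down",N[2]),(N[0],N[1],z+61),g2,Bq) for z in(0,150)])
    print(a,b,p is None,f is None)
    if p is None or f is None: continue
    for psi,X,Y in itertools.product((60,75,90,105,120),(510,570),(-150,-80)):
        S=Rp("st",psi)
        t1=[tool(S,(X,Y,z),g1,A) for z in(55,180)];t1.append(back(t1[0],110))
        t2=[tool(S,(X,Y,z),g2,Bq) for z in(55,180)];t2.append(back(t2[0],110))
        q1=chain(t1)
        if q1 is None: continue
        q2=chain(t2)
        if q2 is None: continue
        out.append((np.abs(q1[1]-p[1]).max()+np.abs(q2[1]-f[1]).max()+np.abs(q1[2]-q2[2]).max()*.5-(a+b),a,b,psi,X,Y,q1[0].round(),q2[0].round(),p[0].round(),f[0].round()))
except Exception as e: print(n,repr(e))
out.sort(key=lambda r:r[0]);print(n,len(out),get_obs()["t"])
for r in out[:9]:print(round(r[0]),*r[1:])
E
python3 -W ignore s.py
```

```text
20 20 False False
10 10 False False
0 20 False False
143 12 4.5417
197 20 20 75 510 -80 [  13.   43.   98.  -56.   91. -124.] [-43.  39. 107.  56.  88. -60.] [-11.  18. 117. -28.  38. -11.] [ 28.  23. 106. -22.  59.  31.]
199 20 20 75 510 -150 [   6.   42.  100.  -61.   86. -125.] [-48.  42. 101.  52.  92. -60.] [-11.  18. 117. -28.  38. -11.] [ 28.  23. 106. -22.  59.  31.]
202 20 20 60 510 -150 [   3.   46.   91.  -52.   95. -125.] [-51.  38. 110.  62.  84. -59.] [-11.  18. 117. -28.  38. -11.] [ 28.  23. 106. -22.  59.  31.]
203 20 20 60 510 -80 [   9.   48.   89.  -48.   99. -123.] [-46.  35. 116.  67.  80. -61.] [-11.  18. 117. -28.  38. -11.] [ 28.  23. 106. -22.  59.  31.]
206 20 20 75 570 -80 [  11.   47.   89.  -57.   92. -128.] [-39.  42. 101.  59.  88. -56.] [-11.  18. 117. -28.  38. -11.] [ 28.  23. 106. -22.  59.  31.]
209 0 20 60 510 -80 [  10.   59.   83.  -57.  114. -121.] [-46.  35. 116.  67.  80. -61.] [-20.  20. 110.   0.  49. -41.] [ 28.  23. 106. -22.  59.  31.]
210 10 10 60 510 -150 [   4.   52.   88.  -57.  103. -123.] [-52.  44. 107.  66.  92. -63.] [-16.  18. 114. -12.  42. -28.] [ 23.  20. 109. -12.  54.  20.]
211 20 20 60 570 -150 [   3.   51.   82.  -53.   98. -128.] [-46.  40. 104.  65.  83. -55.] [-11.  18. 117. -28.  38. -11.] [ 28.  23. 106. -22.  59.  31.]
212 10 10 60 510 -80 [  10.   53.   86.  -52.  106. -122.] [-47.  41. 113.  70.  88. -66.] [-16.  18. 114. -12.  42. -28.] [ 23.  20. 109. -12.  54.  20.]
```

```bash
cat >> plan.py <<'E'
P=(533,-123.3,110.4);S=(530,-130,65);A=G1(20,-1);BG=G2(20,1)
g1=np.array((2,0,26.));g2=np.array((0,0,19.))
def back(t,d):
    R=Ro.from_euler("xyz",t[1],degrees=True).as_matrix();return t[0]-R[:,2]*d,t[1]
def st(m=""):
    o=get_obs();print(m,"t",round(o["t"],2),"tcp",o["tcp_pos"].round(1),"rot",o["ee_rot"].round(1),"F",np.round(o["wrist_force"],1),"w",round(o["grip_width"],1),"gf",round(o["grip_force"],1));return o
def lower(pos,zmin,dF=4,step=1.5,speed=15):
    "go down in small steps till the table pushes up by dF"
    wait(.2);f0=get_obs()["wrist_force"][2];pos=np.array(pos,float)
    while pos[2]>zmin:
        pos[2]-=step;move_l(pos,speed=speed)
        if get_obs()["wrist_force"][2]-f0>dF: break
    st("contact");return pos
E
python3 -W ignore - <<'E'
from plan import *
t=tool(Rp("up",P[2]),(P[0],P[1],0),g1,A)
goto(*back(t,110));st();move_l(t[0],speed=100);st("at")
grip(50,70);st("grip");move_l(t[0]+[0,0,170],speed=150);st("up")
im=get_image("wrist");cv2.imwrite("pics/lift.png",im[:,:,::-1])
E
```

```text
t 5.18 tcp [522.6 -92.2 112.9] rot [179.9  20.  110.4] F [ 0.9 -0.5  1.7] w 85.2 gf 0.0
at t 6.43 tcp [ 535.2 -127.4    9.1] rot [179.9  20.  110.4] F [ 0.2  0.3 -0.1] w 85.4 gf 0.0
grip t 6.82 tcp [ 535.2 -127.3    9.3] rot [179.9  20.  110.4] F [0.1 2.4 4.7] w 54.9 gf 76.2
up t 8.1 tcp [ 533.4 -127.2  176.8] rot [-179.9   19.9  110.4] F [-0.4  0.9 -3.7] w 55.0 gf 75.1
```

```bash
python3 -W ignore - <<'E'
from plan import *
t=tool(Rp("st",S[2]),(S[0],S[1],55),g1,A)
goto(t[0]+[0,0,130],t[1]);st("above");move_l(t[0]+[0,0,10],speed=130);st()
p=lower(t[0]+[0,0,10],t[0][2]-8);print(p-t[0])
for c in("side","wrist"): cv2.imwrite(f"pics/st_{c}.png",get_image(c)[:,:,::-1])
a=cv2.imread("pics/st_side.png")[150:330,260:500];b=cv2.imread("pics/st_wrist.png")
cv2.imwrite("pics/st.png",np.hstack([cv2.resize(a,(400,300)),cv2.resize(b,(400,300))]))
E
```

```text
above t 9.86 tcp [ 533.8 -122.5  180.5] rot [-179.8  -69.9 -115.2] F [ 0.8 -0.6 -3.2] w 55.4 gf 75.3
 t 10.93 tcp [ 534.3 -122.4   61.5] rot [-179.7  -70.  -115.3] F [ 0.   0.1 -3.7] w 54.9 gf 75.3
contact t 12.88 tcp [ 533.6 -122.3   51.5] rot [-179.9  -70.1 -115.2] F [-1.8  1.8  4. ] w 55.0 gf 75.9
[ 0.   0.  -0.5]
```

View pics/st.png

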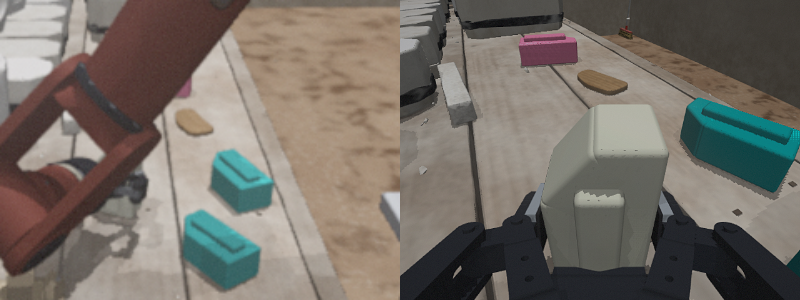

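Right half: the piece stands upright on its −x end between the fingers, px (610,190), with the cut and ridge as expected. I'll release, back off, and look from above.

```bash
python3 -W ignore - <<'E'
from plan import *
grip(85);st("rel")
t=tool(Rp("st",S[2]),(S[0],S[1],55),g1,A)
b=back(t,110);b=(b[0]+[0,0,-.5],b[1]);move_l(b[0],speed=150);st("back")
move_l(b[0]+[0,0,170],speed=200)
goto([545,-125,270],[180,0,90]);wait(.3);o=st("over")
im=get_image("wrist");c=cam("wrist",o);r=regions_of("piece","wrist")
V=PIECE+0
R=Rp("st",S[2])
def PL(p): return PIECE@Rp("st",p[2]).T+[p[0],p[1],55]
import h
h.place=lambda V,p:PL(p)
e=proj(c,PL(S).mean(0)[None])[0];print(e,[(round(d["score"],2),np.round(d["extent"]).tolist()) for d in r])
d=min(r,key=lambda d:np.hypot(*(np.array(d["extent"][:2])-e)))
p,f=h.fit([(c,d["region"])],PIECE,S);print(p,f)
for q in proj(c,PL(p)): cv2.circle(im,tuple(int(v) for v in q.round()),2,(255,0,0),-1)
cs=cv2.findContours(d["region"].astype(np.uint8),cv2.RETR_EXTERNAL,cv2.CHAIN_APPROX_NONE)[0];cv2.drawContours(im,cs,-1,(0,255,0),1)
cv2.imwrite("pics/stand.png",im[80:380,120:520,::-1])
E
```

```text
rel t 13.39 tcp [ 533.6 -122.5   49.8] rot [ 180.  -70. -115.] F [ 0.1 -0.4 -0.1] w 85.3 gf 0.0
back t 14.28 tcp [576.6 -29.   87.3] rot [ 179.8  -70.  -114.8] F [ 0.2 -0.2 -0.4] w 85.1 gf 0.0
over t 17.38 tcp [ 545.1 -124.7  269.8] rot [-180.   -0.   90.] F [ 0.1 -1.3 -0.9] w 84.8 gf 0.0
[316.2566808  173.27158346] [(0.97, [132.0, 220.0, 101.0, 124.0]), (0.94, [166.0, 54.0, 123.0, 105.0]), (0.84, [312.0, 181.0, 82.0, 77.0])]
[ 529.01591471 -130.07693097   64.34986089] 1.5638044366295023
```

View pics/stand.png

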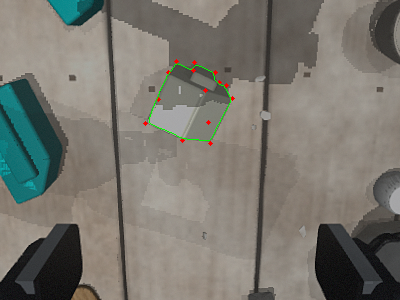

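The piece stands where planned, crop px (190,100). The fit agrees with S to within 1 mm. I'll take one more closer nest view, then regrip from the other side.

```bash
python3 -W ignore - <<'E'
from plan import *
views=[]
z=np.load("v_nest_a.npz");c=get_calibration("wrist");c.update(R=z["R"],t=z["t"]);c["K"]=np.array([[c["fx"],0,c["cx"]],[0,c["fy"],c["cy"]],[0,0,1]]);views.append((c,z["m"]))
goto([470,230,190],[180,0,75]);wait(.3);o=st();im=get_image("wrist")
p0=(486,234,100.3)
for n in("wrist","top","side"):
    if n!="wrist": get_image(n)
    c=cam(n,o);r=regions_of("nest_a",n);e=proj(c,[[486,234,10]])[0]
    d=min(r,key=lambda d:np.hypot(*(np.array(d["extent"][:2])-e)))
    print(n,e,np.round(d["extent"]))
    v=(c,d["region"])
    print(fit([v],BOARD,p0))
    if n=="wrist": views.append(v)
p,f=fit(views,BOARD,p0);print("joint",p,f)
c=views[1][0]
pk=np.r_[z_(OUT*[1,-1],19),z_(OUT*[1.0,-1],28)]   # pocket outline (mirrored outline = piece face down)
for q in proj(c,np.r_[place(BOARD,p),place(pk,p)]): cv2.circle(im,tuple(int(v) for v in q.round()),2,(255,0,0),-1)
cv2.imwrite("pics/nest2.png",im[30:430,100:560,::-1])
E
```

```text
t 19.18 tcp [470.5 229.4 190.2] rot [180.   -0.   74.9] F [-0.5  0.1  0.7] w 84.9 gf 0.0
wrist [335.81164491 194.70150542] [333. 186. 188. 213.]
(array([486.31603255, 233.25224029, 100.32503459]), np.float64(2.176117370237612))
top [193.35827887 270.1018465 ] [202. 270.  44.  47.]
(array([487.19676988, 225.04726755, 103.97110607]), np.float64(7.727292968189064))
side [362.57081884 379.44228897] [367. 384.  82.  84.]
(array([486.26031283, 230.47221467, 100.03394616]), np.float64(3.3410174876534002))
joint [486.12919215 233.5561557  100.27431293] 1.7918730349141647
```

View pics/nest2.png

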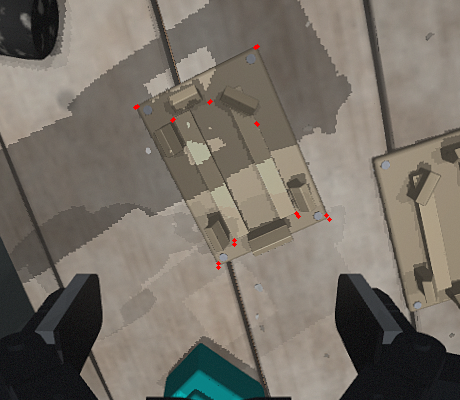

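Nest dots match the board corners and the pocket, crop px (240,150), with the slant block at the upper right. I'm using nest (486.1, 233.6, 100.3°). Now the regrip.

```bash
python3 -W ignore - <<'E'
from plan import *
t=tool(Rp("st",S[2]),(529.5,-130,55),g2,BG);b=back(t,110)
goto([450,-100,290],[180,0,60])
goto(b[0]+[0,0,170],b[1]);st("hi");move_l(b[0],speed=200);st("side")
move_l(t[0],speed=90);st("at");grip(50,70);st("grip")
move_l(t[0]+[0,0,150],speed=120);st("up")
cv2.imwrite("pics/lift2.png",cv2.resize(get_image("wrist")[:,:,::-1],(480,360)))
N=(486.1,233.6,100.3)
f=tool(Rp("down",N[2]),(N[0],N[1],61),g2,BG)
q=solve_ik(f[0]+[0,0,120],f[1]);print(f,q)
E
```

```text
hi t 21.69 tcp [ 501.5 -189.5  256.1] rot [-179.8  -70.    64.9] F [ 0.4 -0.2  1.3] w 84.8 gf 0.0
side t 22.69 tcp [ 502.  -190.7   87.4] rot [179.6 -70.   65.4] F [0.6 0.1 0.3] w 85.4 gf 0.0
at t 24.07 tcp [545.2 -97.6  48.8] rot [179.9 -70.   65.1] F [-0.4 -1.  -0. ] w 85.1 gf 0.0
grip t 24.44 tcp [545.1 -97.4  48.9] rot [179.9 -70.   65.1] F [-0.1 -1.3  1.5] w 54.9 gf 76.9
up t 25.84 tcp [544.5 -96.5 197.7] rot [-179.7  -70.    64.7] F [-0.1 -0.2 -3.4] w 55.1 gf 77.0
(array([487.24357904, 227.30729102,  24.42774799]), array([180. ,  20. , 100.3])) [ 28.11773069  12.62419762 104.30861861 -20.19624582  70.58999849
  25.85207715]
```

View pics/lift2.png

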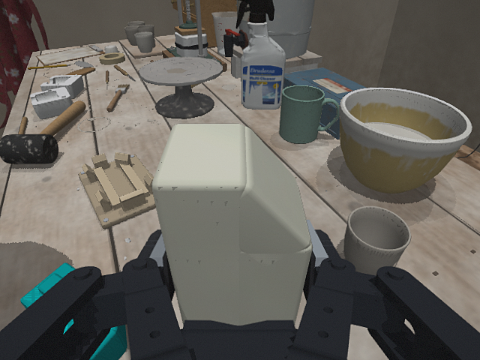

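The piece is centred in the fingers with its back to the camera, px (235,220). The cut is at upper right. Now carry it to nest_a.

```bash
python3 -W ignore - <<'E'
from plan import *
N=(486.1,233.6,100.3)
f=tool(Rp("down",N[2]),(N[0],N[1],61),g2,BG)
goto(f[0]+[0,0,120],f[1]);wait(.3);st("above")
move_l(f[0]+[0,0,35],speed=100);wait(.3);o=st("near")
im=get_image("wrist");cv2.imwrite("pics/near.png",cv2.resize(im[:,:,::-1],(480,360)))
E
```

```text
above t 27.52 tcp [487.5 225.9 144. ] rot [-179.9   20.   100.2] F [ 1.1  0.3 -4. ] w 55.3 gf 76.7
near t 28.82 tcp [487.6 227.5  60. ] rot [179.9  20.  100.3] F [-0.7 -0.1 -3.7] w 55.0 gf 76.7
```

View pics/near.png

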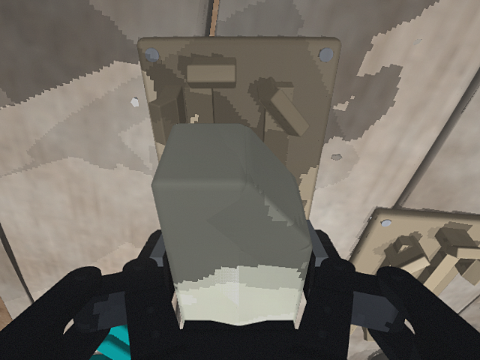

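The piece is above nest_a, with its cut, px (280,190), facing the slant block, px (285,105), and well centred. Lowering.

```bash
python3 -W ignore - <<'E'
from plan import *
N=(486.1,233.6,100.3)
f=tool(Rp("down",N[2]),(N[0],N[1],61),g2,BG)
move_l(f[0]+[0,0,22],speed=60)
p=lower(f[0]+[0,0,22],f[0][2]-5,dF=5,step=1.5,speed=15);print(p-f[0])
E
```

```text
contact t 33.19 tcp [487.4 227.4  24.9] rot [-180.    20.   100.3] F [-2.8 -0.1  4.3] w 55.4 gf 77.5
[ 0.   0.  -0.5]
```

Contact came at the expected seat height. Release, back off and check.

```bash
python3 -W ignore - <<'E'
from plan import *
N=(486.1,233.6,100.3)
f=tool(Rp("down",N[2]),(N[0],N[1],61),g2,BG)
grip(85);st("rel");b=back(f,120);move_l(b[0],speed=100)
goto([470,230,230],[180,0,75]);wait(.3);o=st();im=get_image("wrist");c=cam("wrist",o);r=regions_of("piece","wrist")
import h
h.place=lambda V,p:PIECE@Rp("down",p[2]).T+[p[0],p[1],61]
e=proj(c,[[486,234,61]])[0]
d=min(r,key=lambda d:np.hypot(*(np.array(d["extent"][:2])-e)));print(d["score"],d["extent"],h.fit([(c,d["region"])],PIECE,N))
s=get_image("side")[320:450,310:430,::-1]
cv2.imwrite("pics/end.png",np.hstack([cv2.resize(im[40:400,140:500,::-1],(400,400)),cv2.resize(s,(400,400))]))
E
```

```text
rel t 33.6 tcp [487.4 227.3  23.9] rot [180.   20.  100.3] F [-0.5 -0.8  0.1] w 85.1 gf 0.0
 t 35.76 tcp [468.9 230.5 228. ] rot [-1.798e+02  1.000e-01  7.510e+01] F [-1.1  1.1 -0.2] w 85.3 gf 0.0
0.95 [338.6, 200.8, 120.8, 137.5] (array([486.1850591 , 234.10692822, 100.41876711]), np.float64(0.33346710610811003))
```

View pics/end.png

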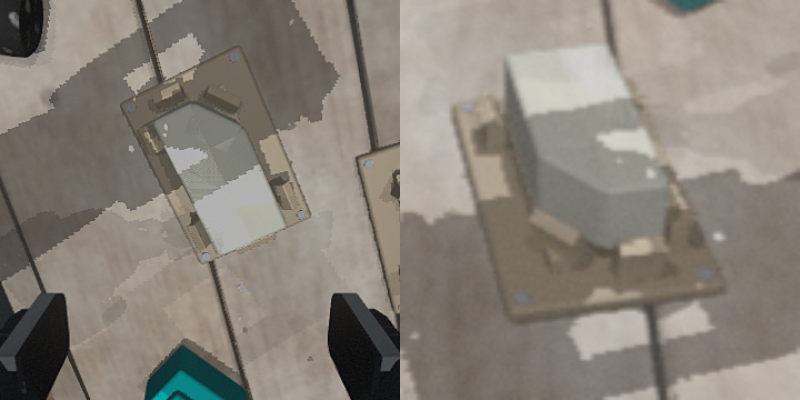

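The piece sits ridge down inside all the guides, left px (210,170), with its cut at the slanted block. The fit is within 1 mm and 0.2° of the nest. Handing in.

```bash
python3 -c "
from station import *
print(sign_off())"
```

```text
the job is handed in; nothing more can be done
None
```

The piece is turned over and seated ridge down in nest_a, its cut corner at the slanted corner; the final camera fit puts it within 1 mm and 0.2° of the nest, and the job was handed in at about 36 s, with no verdict shown.

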